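Seat a shoe last on the lasting jack

ROBOT

A 6-joint arm with a two-finger parallel gripper is mounted at the origin on the work surface. World frame = base frame: x ahead of the robot, y to its left, z up, the work surface at z = 0. Lengths are in m, angles in degrees, forces in N, time in s.
With the tool pointing down it reaches from about 0.325 to 0.85 m from the base axis. Payload 15.5 kg.
Tool frame: the origin (TCP) lies at the very end of the fingers, on their centre line; the grasp point (between the pads) lies arm.grip_depth behind it (arm.grip_depth is the distance from the TCP to the grasp point, in m); z points along the fingers, y is the direction in which the jaws open and shut (so a half turn about z gives the same grasp; the last joint's range is limited). The gripper opens to 91 mm and grips with 3 to 60 N. Pads are 32 mm wide; open, the fingers measure 118 mm over their backs; the gripper's body (76 mm by 178 mm) begins 60 mm behind the grasp point.
Start: joints at [-80.128, 28.281, 77.091, -0, 74.628, -5.472], TCP at [0.165, -0.603, 0.18] pointing down, gripper open.
Joint ranges: [-166.48, 166.48], [-47.26, 123.95], [12.59, 153.08], [-70.14, 250.14], [6.76, 159.57], [-176.63, 176.63]. Speed limits (degrees/s): [108.29, 108.29, 147.25, 172.46, 172.46, 172.46].

INTERFACE

Orientations are given as a 3x3 rotation matrix whose columns are the frame's x, y, z axes.
In Python, from rig import arm gives the robot as it stands. Calls block until the motion is done:
- arm.move_to(position, orientation): joint-space move of the TCP to a pose.
- arm.move_l(position, orientation=None, feed=0.15): straight line of the TCP; orientation=None keeps the orientation; feed is the mean speed in m/s.
- arm.move_joints(angles): joint-space move.
- arm.grip(opening): finger opening in m; the grip force is fixed at half the most; returns when the fingers have stopped.
- arm.sleep(seconds).
- arm.solve_ik(position, orientation): joint angles nearest the present ones, or None.
- arm.snapshot(name): name is "scene" or "side" or "wrist"; returns the picture (384x512x3 uint8, red, green, blue); there is no depth.
- arm.get_calibration(name): a dict with "intrinsics" (3x3 intrinsics, pixels), "cam_to_world" (4x4, takes a point from camera to world coordinates). Camera axes: x right, y down, z forward; pixel columns grow to the right and rows downward; lengths in m; the calibration is good to about 2 mm. A picture is of the moment at which its call begins: read the wrist's pose just before it. get_calibration takes no time and is no camera call; for the wrist camera it gives the pose at the moment of the call.
A pose or a line that the arm cannot do raises arm.Unreachable and nothing moves.
- arm.sign_off(): hands the job in, once; it reports no verdict.
Readings, each from a call of its own:
- arm.current_t(): time.
- arm.current_joint_positions(): joint angles.
- arm.current_dq(): joint speeds.
- arm.current_tau(): joint torques, N m.
- arm.current_ee_pos(): TCP position.
- arm.current_tool_rot(): TCP orientation.
- arm.current_force(): force on the tool from outside, world axes, zero at the start.
- arm.current_torque(): the same for the moment, N m.
- arm.current_width(): finger opening in m.
Only numpy, scipy, OpenCV 4.12 (cv2) and the standard library are available. Lean on these libraries where they do the work, as an engineer would, in place of code of your own. Each camera call takes 0.05 s, during which the arm holds its last target.

TASK

Pick up the blue shoe last that stands on the bench and put it, sole up, on the green lasting jack: feel for the jack's pin with the hole in the last's underside, gently, until the last drops over the pin and sits fully down on the steel head plate. Leave its toe resting sideways against the jack's red post, let go, and leave the other things on the bench where they are.

Things in the scene. Friction and masses are not known exactly. Their poses are not given: they have to be found in the camera images.
- blue_last: Blue plastic child's shoe last, 0.25 to 0.5 kg, standing sole up (tan sole on top) on the bench at the robot's left. Origin: middle of its flat 70 x 42 mm underside; x to the toe, z up. Spans x -53 to +128, z 0 to 86 mm. Flanks from x -40 to +45, z 36 to 84 are flat, upright, 46 mm apart: grip across y. Centre of mass near x +20, z 50 mm.
- last_socket (a point): Origin of the blue last: centre of the mouth of the round blind hole in its underside, 15 mm diameter, 30 mm deep, straight up. Hidden from above.
- toe_side (a point): Point on the blue last's forepart side, last frame (95, +28, 68) mm; this side goes against the red post. The forepart is 56 mm wide, sides flat at y +28 and -28 mm from x 80 to 108, and lies at z 55 to 83 mm; ahead of that it rounds to the toe tip. Once seated the last turns freely on the pin: 1 to 3 N at the toe turn it.
- jack: Green lasting jack bolted to the bench at the robot's right. Origin: centre of its 130 mm square foot, on the bench; x is the way the toe shall point, z up. Its steel head plate, 92 mm square, is centred over the origin, top at z 70 mm, with an upright steel pin. Pressing on pin, plate or post with more than about 30 N spoils its setting.
- jack_seat (a point): Centre of the head plate's top face, axes as the jack's. The pin, 12 mm diameter and 22 mm tall above the plate (tip chamfered to 11 mm over its last 1 mm), is clamped on an eccentric: it stands 6 to 9 mm from this point, in any direction; its exact place is not measured.
- jack_post (a point): On the axis of the upright red post, 70 mm above the head plate (jack frame 95, +34, 140 mm). 12 mm diameter, from jack z 64 to 152 mm, on a green arm beside the plate. A toe resting against it points along the jack's x, give or take 6 degrees with the pin's place.
- yellow_last: Bystander: a last of the same shape and size in yellow, standing sole up on the bench at the left; leave it alone. Origin and axes as on the blue one.
- insoles: Bystander: stack of brown insole boards, 180 x 66 x 14 mm, lying flat; origin under its middle.
- tack_cup: Bystander: small steel bowl, 70 mm across, 35 mm high; origin under its middle.
- glue_jar: Bystander: cream closed jar, 72 mm diameter, 100 mm high; origin under its middle.
- hammer: Bystander: hammer lying on the bench; origin under it.
- heel_a: Bystander: dark heel block, about 58 x 54 x 32 mm; origin under its middle.
- heel_b: Bystander: a second dark heel block of the same size.
- brush: Bystander: glue brush lying on the bench; origin under it.
Not all that is in view belongs to the job. Leave any purple look-alike of the jack alone.

How it is judged:
By the outcome, as a careful person would: the job done as asked, in the order asked, and still so for the second after the job is handed in, with the robot touching nothing.
It also fails if it takes over 72 s, if anything falls off the work surface, if the arm or the gripper's body presses on something with over 40 N, if the wrist force passes 120 N, or if a joint passes its speed limit or range.

## Working session

There is one attempt and no reset: what is moved stays moved. The work goes in short steps, each a Python script; the robot and the scene stay as the last script left them, time stands still between calls to the robot, and variables do not carry over. Pictures are saved under pics/ and viewed, and the job is handed in when it is done.

```bash
ls; mkdir -p pics; python3 - <<'E'
from rig import arm
import cv2,numpy as np
for n in ["scene","side","wrist"]:
    c=arm.get_calibration(n); im=arm.snapshot(n)
    cv2.imwrite(f"pics/{n}0.png",im[:,:,::-1])
    print(n,np.round(c["intrinsics"],1).tolist(),np.round(c["cam_to_world"],3).tolist())
print(arm.grip_depth,arm.current_t(),arm.current_force(),arm.current_width(),np.round(arm.current_tool_rot(),3).tolist())
E
```

```text
pics
scene [[398.9, 0.0, 249.1], [0.0, 398.9, 190.5], [0.0, 0.0, 1.0]] [[0.849, 0.316, -0.422, 0.943], [0.528, -0.518, 0.673, -0.751], [-0.006, -0.795, -0.607, 0.771], [0.0, 0.0, 0.0, 1.0]]
side [[439.0, 0.0, 264.2], [0.0, 439.0, 184.4], [0.0, 0.0, 1.0]] [[-0.858, -0.331, 0.393, -0.093], [-0.514, 0.571, -0.641, 0.891], [-0.012, -0.751, -0.66, 1.027], [0.0, 0.0, 0.0, 1.0]]
wrist [[287.4, 0.0, 256.1], [0.0, 287.4, 194.0], [0.0, 0.0, 1.0]] [[0.264, -0.927, -0.266, 0.24], [-0.964, -0.254, -0.072, -0.582], [-0.001, 0.276, -0.961, 0.385], [0.0, 0.0, 0.0, 1.0]]
0.0188 0.15 [ 0.52033967 -0.07089096 -0.85889223] 0.09123460832889926 [[0.964, 0.265, -0.0], [0.265, -0.964, 0.001], [0.0, -0.001, -1.0]]
```

View pics/scene0.png

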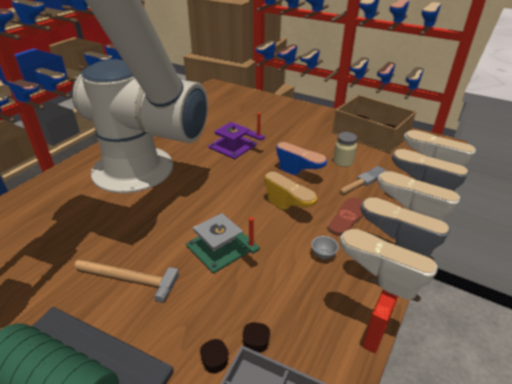

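View pics/side0.png

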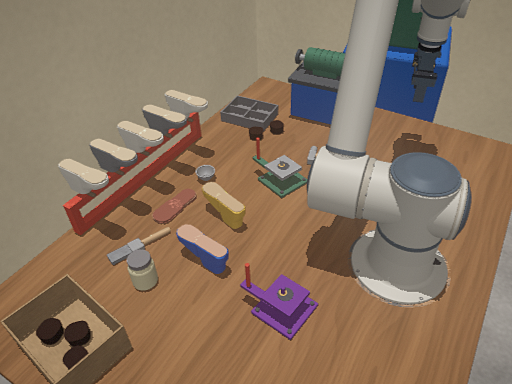

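View pics/wrist0.png

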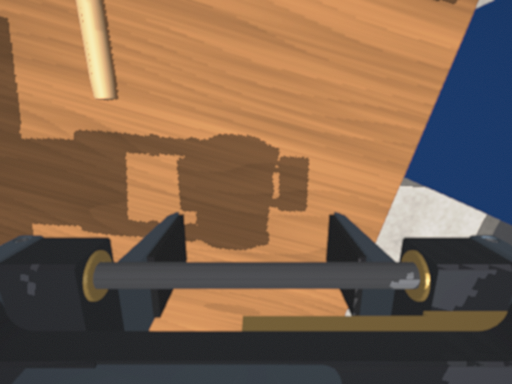

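The blue candidate on the bench is at scene (300,158) and side (203,250). The shelf lasts at the back aren't on the bench, and the yellow one at scene (290,190) is a bystander. Of the two jacks, the green one at scene (222,240) / side (283,172) is the one meant, and the purple one at scene (235,140) / side (284,300) is the look-alike. I'll confirm both in enlarged crops.

```bash
python3 - <<'E'
import cv2,numpy as np
def crop(n,x0,y0,w,h,o,s):
    im=cv2.imread(f"pics/{n}0.png")[y0:y0+h,x0:x0+w]
    im=cv2.resize(im,None,fx=s,fy=s,interpolation=cv2.INTER_CUBIC)
    for i in range(0,w,10):
        cv2.line(im,(i*s,0),(i*s,6 if i%50 else 14),(255,255,255),1)
        if i%20==0: cv2.putText(im,str(x0+i),(i*s,22),0,.35,(255,255,255),1)
    for i in range(0,h,10):
        cv2.line(im,(0,i*s),(6,i*s),(255,255,255),1)
        if i%20==0:cv2.putText(im,str(y0+i),(8,i*s+4),0,.35,(255,255,255),1)
    cv2.imwrite(f"pics/{o}.png",im)
crop("scene",180,180,90,100,"c_sj",6)
crop("side",240,120,80,90,"c_dj",6)
crop("scene",260,130,80,90,"c_sl",6)
crop("side",160,170,100,110,"c_dl",5)
E
```

```text
(no output)
```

View pics/c_sj.png

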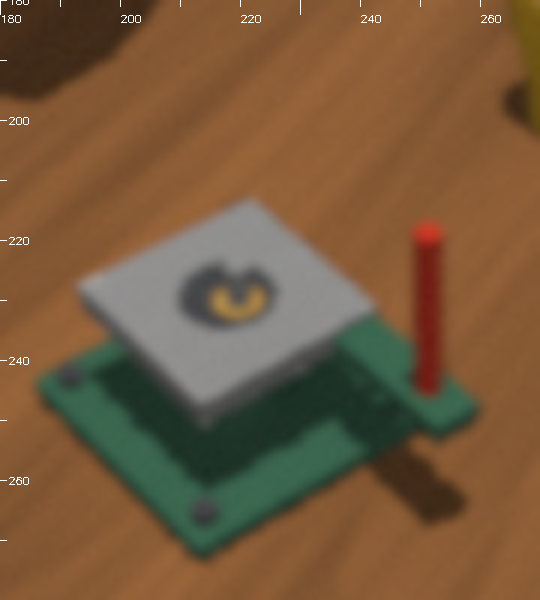

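View pics/c_dj.png

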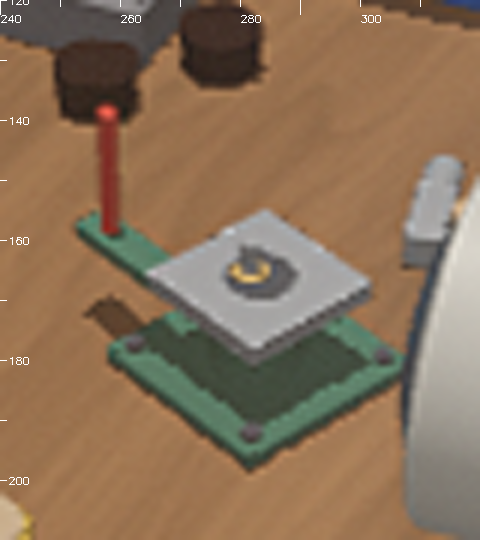

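View pics/c_sl.png

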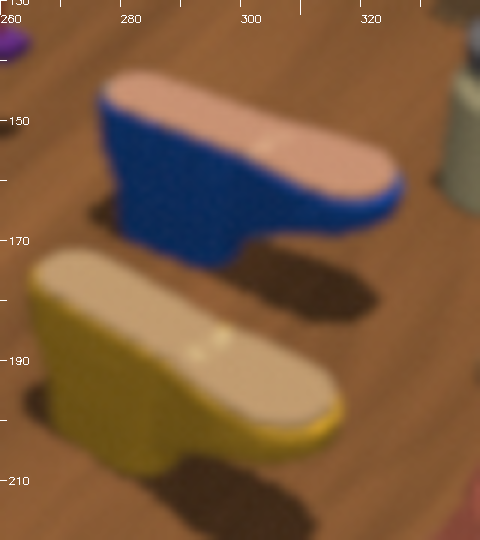

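View pics/c_dl.png

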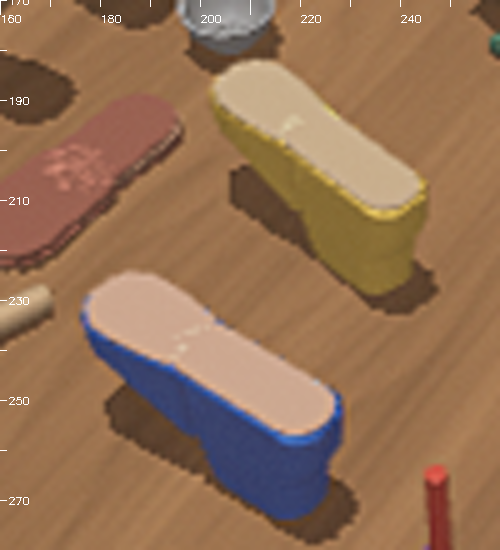

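```bash
cat > h.py <<'E'
import numpy as np,cv2
from rig import arm
C={n:arm.get_calibration(n) for n in("scene","side")}
def ray(c,p):
    K,T=c["intrinsics"],c["cam_to_world"]; d=T[:3,:3]@np.linalg.solve(K,[p[0],p[1],1.]); return T[:3,3],d
def plane(c,p,z):
    o,d=ray(c,p); return o+d*(z-o[2])/d[2]
def tri(*cp):
    A=np.zeros((3,3));b=np.zeros(3)
    for c,p in cp:
        o,d=ray(c,p); d=d/np.linalg.norm(d); M=np.eye(3)-np.outer(d,d); A+=M;b+=M@o
    return np.linalg.solve(A,b)
def proj(c,X):
    T=c["cam_to_world"]; x=T[:3,:3].T@(np.array(X)-T[:3,3]); u=c["intrinsics"]@x; return u[:2]/u[2]
def down(yaw): # tool x axis heading yaw, z down
    c,s=np.cos(np.radians(yaw)),np.sin(np.radians(yaw))
    return np.array([[c,s,0],[s,-c,0],[0,0,-1.]])
E
python3 - <<'E'
from h import *
np.set_printoptions(precision=4,suppress=True)
for n,ps in dict(scene=[(192,227.5),(221.5,213),(242.5,231),(214,247.5)],side=[(264,166),(285,155),(302.5,167.5),(282,178)]).items():
    P=np.array([plane(C[n],p,.07) for p in ps]); print(n,P[:,:2].tolist(),P.mean(0),[np.linalg.norm(P[i]-P[i-1]) for i in range(4)])
print("post",tri((C["scene"],(251.3,218.5)),(C["side"],(258,138.5))),plane(C["scene"],(251.3,218.5),.152),plane(C["side"],(258,138.5),.152))
print("ring",plane(C["scene"],(219,229.7),.07),plane(C["side"],(281.5,165),.07))
# last heel mid, toe tip
for n,h,t in (("scene",(277.5,145),(326.5,159.5)),("side",(225,253),(176.5,229)) ):
    a,b=plane(C[n],h,.085),plane(C[n],t,.085); print(n,a,b,np.linalg.norm(b-a),np.degrees(np.arctan2(*(b-a)[1::-1])))
E
```

```text
scene [[0.41256397430507274, -0.1850534393162505], [0.44460871651603245, -0.09813732610900527], [0.5309016468678822, -0.12802230739656606], [0.5031381826283092, -0.21361194594998012]] [ 0.4728 -0.1562  0.07  ] [np.float64(0.09496986634996292), np.float64(0.09263517819069349), np.float64(0.09132131150649914), np.float64(0.08997997651859058)]
side [[0.5266362525264714, -0.12037284237630075], [0.49387878738876234, -0.211614624702957], [0.4075003176472649, -0.17987420745845772], [0.4413923661517438, -0.09568907644193891]] [ 0.4674 -0.1519  0.07  ] [np.float64(0.08874575181364923), np.float64(0.09694387223746091), np.float64(0.09202550799499938), np.float64(0.09075134839823808)]
post [ 0.5713 -0.1535  0.1501] [ 0.5738 -0.1544  0.152 ] [ 0.5685 -0.1521  0.152 ]
ring [ 0.4769 -0.1554  0.07  ] [ 0.4768 -0.1556  0.07  ]
scene [0.415  0.2697 0.085 ] [0.5889 0.272  0.085 ] 0.17391938468684978 0.7621500103899044
side [0.4134 0.2777 0.085 ] [0.5875 0.2751 0.085 ] 0.17416508704450787 -0.8535663660950462
```

Crops agree: the green jack has its post on the +y side and the blue last stands upright with the toe along world +x. The plate centre is about (0.470,-0.154), yaw about -19°. The 92 mm sides and the post distance of 101 mm both check out. Next are wrist views of the jack, from two poses.

```bash
python3 - <<'E'
from h import *
import pickle
np.set_printoptions(precision=4,suppress=True)
y=-19.2; u=np.array([np.cos(np.radians(y)),np.sin(np.radians(y)),0]); c=np.array([.470,-.154,0])
S={}
for i,(b,z) in enumerate([(.085,.20),(.035,.26)]):
    arm.move_to(c-b*u+[0,0,z],down(y)); 
    arm.sleep(.1)
    S[f"wj{i}"]=arm.get_calibration("wrist"); im=arm.snapshot("wrist"); cv2.imwrite(f"pics/wj{i}.png",im[:,:,::-1]); print(arm.current_t())
L=np.array([.465,.273,0])+[.02,0,0]
arm.move_to(L+[-.07,0,.24],down(0)); arm.sleep(.1)
S["wl0"]=arm.get_calibration("wrist"); im=arm.snapshot("wrist"); cv2.imwrite("pics/wl0.png",im[:,:,::-1]); print(arm.current_t(),arm.current_force(),arm.current_torque())
pickle.dump(S,open("S.pkl","wb"))
for n in S:
  cv2.imwrite(f"pics/{n}b.png",cv2.resize(cv2.imread(f"pics/{n}.png"),None,fx=1.5,fy=1.5,interpolation=cv2.INTER_CUBIC))
E
```

```text
2.2083
2.7667
4.4583 [-0.1202  1.6344  0.3125] [ 0.025  -0.0443  0.0445]
```

View pics/wj0b.png

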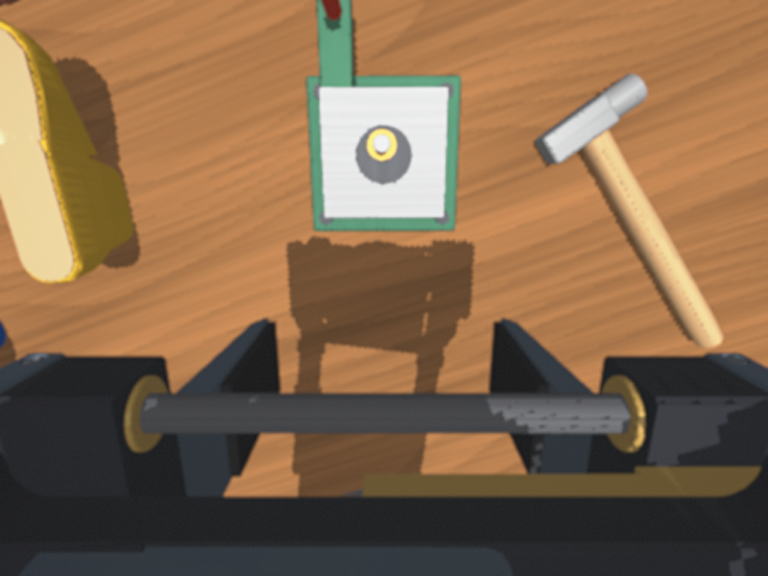

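View pics/wj1b.png

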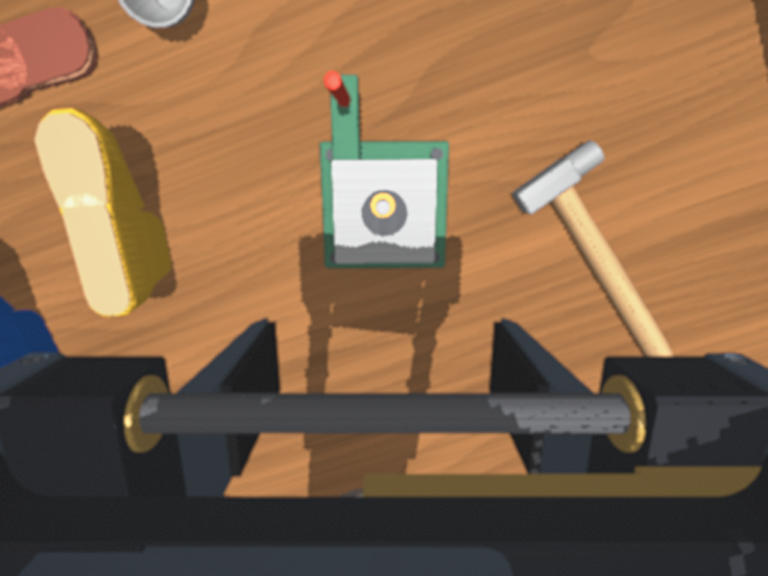

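View pics/wl0b.png

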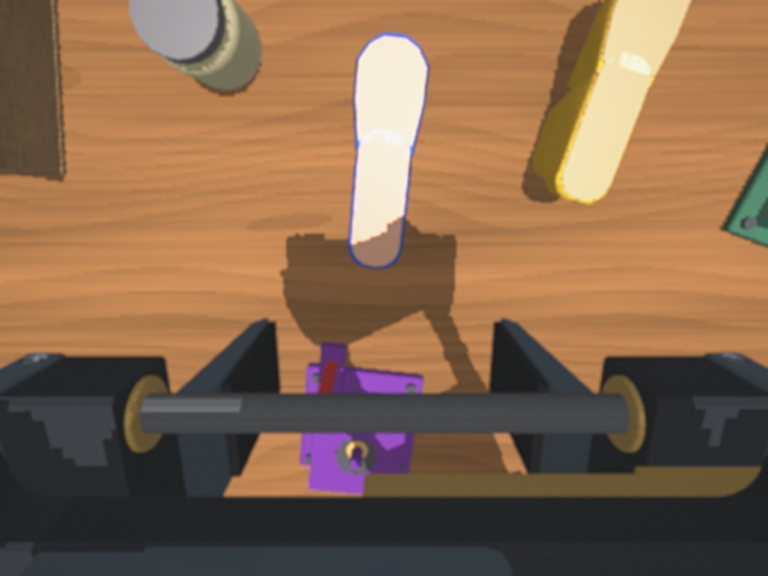

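The wrist views show the plate with the pin, which stands ahead of the plate centre (wj0b ≈(382,143)). The blue last is seen from above, isolated, toe away from the robot (wl0b ≈(388,150)). I'll zoom in for pixels.

```bash
python3 - <<'E'
import cv2
def crop(n,x0,y0,w,h,s):
    im=cv2.imread(f"pics/{n}.png")[y0:y0+h,x0:x0+w]
    im=cv2.resize(im,None,fx=s,fy=s,interpolation=cv2.INTER_CUBIC)
    for i in range(0,w,10):
        cv2.line(im,(i*s,0),(i*s,6),(0,0,255),1); cv2.putText(im,str(x0+i),(i*s,18),0,.35,(0,0,255),1)
    for i in range(0,h,10):
        cv2.line(im,(0,i*s),(6,i*s),(0,0,255),1); cv2.putText(im,str(y0+i),(8,i*s+4),0,.35,(0,0,255),1)
    cv2.imwrite(f"pics/z_{n}.png",im)
crop("wj0",205,50,100,100,6); crop("wj1",210,40,90,90,6); crop("wl0",225,15,70,170,3)
E
```

```text
(no output)
```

View pics/z_wj0.png

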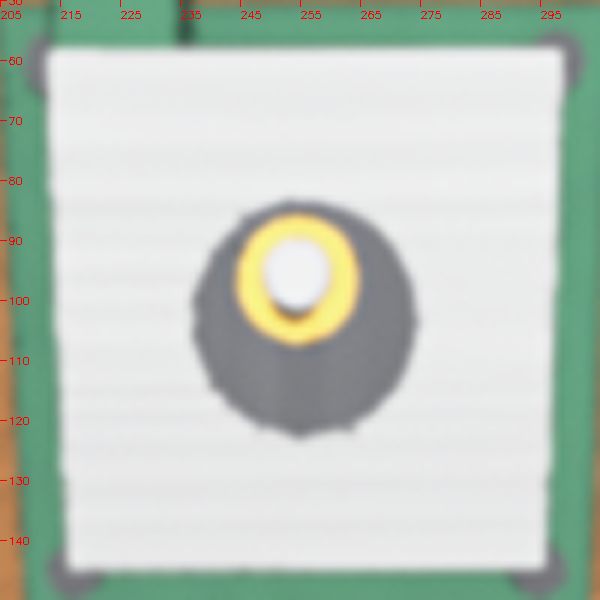

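View pics/z_wj1.png

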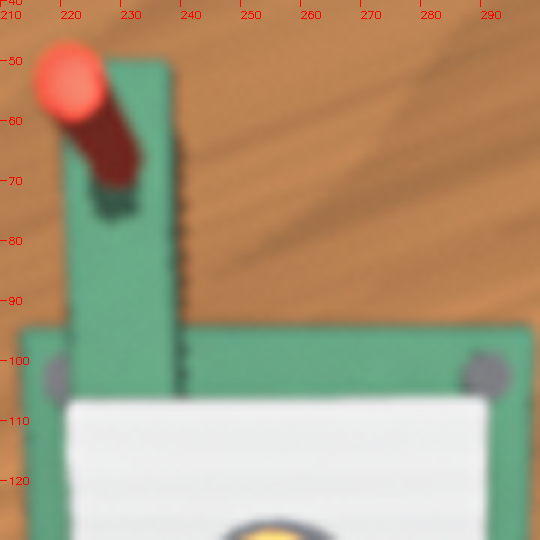

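View pics/z_wl0.png

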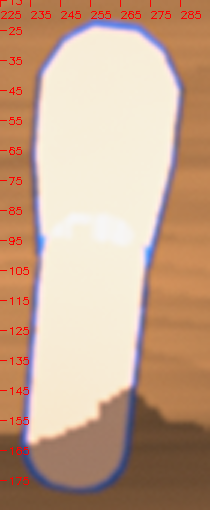

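```bash
python3 - <<'E'
from h import *
import pickle
np.set_printoptions(precision=4,suppress=True)
S=pickle.load(open("S.pkl","rb"))
J=S["wj0"]
P=np.array([plane(J,p,.07) for p in [(212.5,57.8),(298,57.8),(296,145),(216,145)]])
c=P.mean(0); e=P[0]-P[3]+P[1]-P[2]; yaw=np.degrees(np.arctan2(e[1],e[0])); print(c,yaw,[np.linalg.norm(P[i]-P[i-1]) for i in range(4)])
print("pin tip",plane(J,(254.3,95),.092),"ring",plane(J,(254.3,96.5),.07))
print("post",plane(S["wj1"],(221.3,53.5),.152))
r=np.radians(yaw);R=np.array([[np.cos(r),-np.sin(r),0],[np.sin(r),np.cos(r),0],[0,0,1]])
print("pin in jack",R.T@(plane(J,(254.3,95),.092)-c),R.T@(plane(J,(254.3,96.5),.07)-c),"post",R.T@(plane(S["wj1"],(221.3,53.5),.152)-c))
W=S["wl0"]
im=cv2.cvtColor(cv2.imread("pics/wl0.png"),cv2.COLOR_BGR2RGB).astype(int)
Y=[]
for row in range(30,180,10):
    g=im[row].astype(int); 
    m=(g[:,2]>g[:,0]-25)|((g.sum(1)>620))
    m[:225]=0;m[290:]=0
    i=np.where(m)[0]
    if len(i)==0: continue
    a,b=plane(W,(i[0],row),.085),plane(W,(i[-1],row),.085); print(row,i[0],i[-1],a[:2],b[:2],(a+b)[:2]/2,np.linalg.norm(a-b))
a,b=plane(W,(251,178.5),.085),plane(W,(262,23),.085);print(a,b,np.linalg.norm(a-b))
# same in other cams: yellow
for n,h,t in (("scene",(267,173),(316,198)),("side",(244,209),(204,186)) ): print(plane(C[n],h,.085),plane(C[n],t,.085))
E
```

```text
[ 0.4718 -0.1549  0.07  ] -18.754663897652748 [np.float64(0.09229560811884514), np.float64(0.0912499000767549), np.float64(0.09231821306547701), np.float64(0.09245407830761547)]
pin tip [ 0.4792 -0.156   0.092 ] ring [ 0.4789 -0.1558  0.07  ]
post [ 0.5727 -0.1535  0.152 ]
pin in jack [0.0074 0.0013 0.022 ] [0.007  0.0014 0.    ] post [0.0951 0.0337 0.082 ]
30 243 279 [0.581  0.2865] [0.5809 0.2462] [0.5809 0.2663] 0.04031595126111529
40 237 284 [0.5709 0.2934] [0.5708 0.2403] [0.5708 0.2669] 0.053089447890594575
50 236 285 [0.5606 0.2948] [0.5605 0.2389] [0.5606 0.2669] 0.05583102752522315
60 236 284 [0.5502 0.295 ] [0.5501 0.2398] [0.5501 0.2674] 0.05517243181520477
70 235 283 [0.5395 0.2964] [0.5394 0.2407] [0.5395 0.2685] 0.05566166517466844
80 236 280 [0.5287 0.2954] [0.5286 0.244 ] [0.5286 0.2697] 0.051479681518714175
90 237 278 [0.5177 0.2945] [0.5176 0.2461] [0.5176 0.2703] 0.04840284357898737
100 237 275 [0.5064 0.2947] [0.5064 0.2494] [0.5064 0.2721] 0.045269753462176175
110 236 273 [0.495  0.2961] [0.4949 0.2517] [0.495  0.2739] 0.04448358661852225
120 235 272 [0.4834 0.2976] [0.4833 0.2527] [0.4833 0.2752] 0.044896337536289715
130 234 271 [0.4715 0.2991] [0.4714 0.2538] [0.4715 0.2764] 0.04531681981215561
140 234 270 [0.4594 0.2994] [0.4593 0.2549] [0.4594 0.2771] 0.04450898717154853
150 233 270 [0.4471 0.3009] [0.447  0.2547] [0.447  0.2778] 0.046182057993601144
160 231 268 [0.4345 0.3037] [0.4345 0.2571] [0.4345 0.2804] 0.046626889867367086
170 233 267 [0.4217 0.3015] [0.4216 0.2582] [0.4217 0.2799] 0.04326351012490537
[0.4106 0.2787 0.085 ] [0.5879 0.2653 0.085 ] 0.1778126222763299
[0.4661 0.1103 0.085 ] [0.6413 0.076  0.085 ]
[0.4622 0.1057 0.085 ] [0.6323 0.0817 0.085 ]
```

Pin measured at jack (7.3, 1.3) mm, within the 6–9 mm given. Post comes out at (95.1, 33.7), plate sides 92 mm. Last origin ≈(0.462, 0.277), yaw -5.6°, shank 45 mm and forepart 56 mm wide, all as specified. Now the grasp at last x=+14.

```bash
cat >> h.py <<'E'
def rz(y):
    r=np.radians(y); return np.array([[np.cos(r),-np.sin(r),0],[np.sin(r),np.cos(r),0],[0,0,1.]])
GX=.014; GZ=.046   # TCP in last frame (x,z)
def last_to_tcp(o,yaw): return np.array(o)+rz(yaw)@[GX,0,GZ]
E
python3 - <<'E'
from h import *
np.set_printoptions(precision=3,suppress=True)
o=[.462,.2772,0.]; y=-5.6
p=last_to_tcp(o,y)
arm.move_to(p+[0,0,.07],down(y)); 
print(arm.current_force(),arm.current_torque())
arm.move_l(p,feed=.12); print(arm.current_force())
w=arm.grip(.04); print(w,arm.current_width(),arm.current_force(),arm.current_t())
arm.move_l(p+[0,0,.01],feed=.03); arm.sleep(.2); print(arm.current_width(),arm.current_force(),arm.current_torque())
arm.move_l(p+[0,0,.12],feed=.15); arm.sleep(.2); print(arm.current_width(),arm.current_force(),arm.current_torque(),arm.current_t())
for n in ("side","scene","wrist"): cv2.imwrite(f"pics/g_{n}.png",arm.snapshot(n)[:,:,::-1])
E
```

```text
[0.313 0.036 0.477] [-0.013  0.026 -0.004]
[-0.008 -0.479  0.281]
False 0.04508975228540208 [ 0.416 -0.334  1.272] 6.5667
0.045005781941000765 [-0.006  0.101 -3.064] [ 0.066  0.053 -0.024]
0.044931644256527556 [ 0.179  0.096 -4.305] [ 0.001  0.054 -0.019] 8.3333
```

View pics/g_side.png

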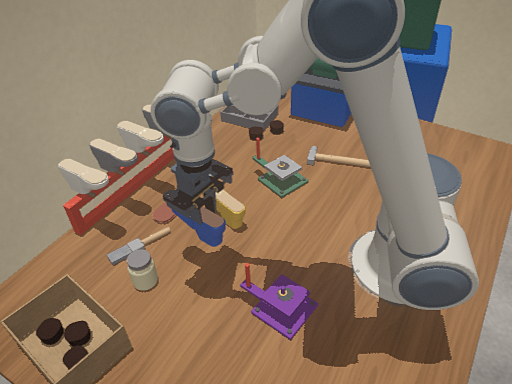

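View pics/g_scene.png

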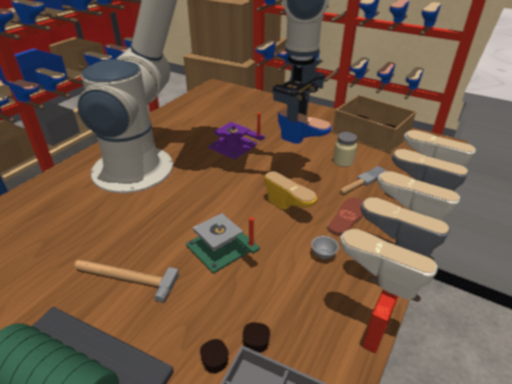

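View pics/g_wrist.png

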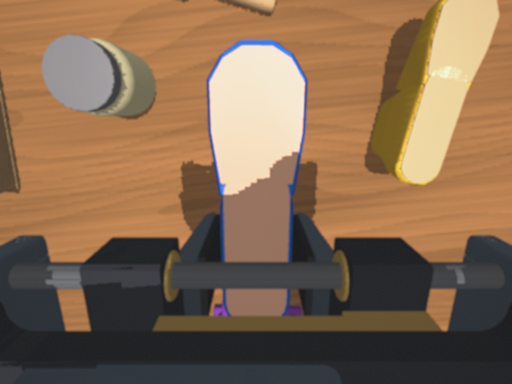

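```bash
python3 - <<'E'
from h import *
np.set_printoptions(precision=4,suppress=True)
c=arm.get_calibration("wrist"); p=arm.current_ee_pos(); R=arm.current_tool_rot()
for z in (.034,.037,.04):
  q=plane(c,(257,41),p[2]+z); print(R.T@(q-p)+[GX,0,0])
print(p,np.degrees(np.arctan2(R[1,0],R[0,0])))
E
```

```text
[ 0.128   0.0004 -0.0341]
[ 0.1273  0.0004 -0.0371]
[ 0.1267  0.0004 -0.0401]
[0.4758 0.2757 0.1656] -5.602719757847602
```

The last is held straight, with the toe tip at 127.3 mm against 128 nominal and a weight of about 4.5 N. I'm carrying it to the jack and will start the guarded probing about 6° away from the post.

```bash
cat > probe.py <<'E'
from h import *
def F(n=3):
    a=[]
    for _ in range(n):
        a.append(np.r_[arm.current_force(),arm.current_torque()]); arm.sleep(.01)
    return np.mean(a,0)
def probe(o,yaw,z0,z1,f0,step=.0008,thr=2.5,side=4.0):
    """descend last bottom from z0 to z1 over xy o; stop on contact; returns (z, df)"""
    z=z0
    while z>z1+1e-9:
        z=max(z-step,z1)
        arm.move_l(last_to_tcp([o[0],o[1],z],yaw),down(yaw),feed=.02)
        d=F(2)-f0
        if d[2]>thr or np.hypot(d[0],d[1])>side: return z,d
    return z,d
E
python3 - <<'E'
from probe import *
np.set_printoptions(precision=2,suppress=True)
y=-25.0; o=[.479,-.156]
p=arm.current_ee_pos(); arm.move_l(p+[0,0,.03],feed=.15)
arm.move_to(last_to_tcp([*o,.135],y),down(y)); print(arm.current_t())
arm.move_l(last_to_tcp([*o,.0965],y),feed=.08); arm.sleep(.25)
f0=F(8); np.save("f0.npy",f0); print(f0,arm.current_t())
t=arm.current_t()
z,d=probe(o,y,.0965,.0865,f0)
print(z,d,arm.current_t()-t,arm.current_t(),arm.current_ee_pos()[2]-GZ)
E
```

```text
10.4417
[-0.09  0.14 -2.91  0.11  0.07 -0.  ] 11.3917
0.0865 [ 0.11 -0.39 -0.43 -0.04  0.01 -0.01] 3.4665999999999997 14.8583 0.08649968033193174
```

There was no contact down to 5.5 mm below the pin tip's height, so the hole should already be over the pin. I'll look, then go on down under guard.

```bash
python3 - <<'E'
from probe import *
np.set_printoptions(precision=2,suppress=True)
y=-25.0; o=[.479,-.156]; f0=np.load("f0.npy")
for n in ("side","scene"): cv2.imwrite(f"pics/p_{n}.png",cv2.resize(arm.snapshot(n)[100:290,150:350,::-1],None,fx=3,fy=3,interpolation=cv2.INTER_CUBIC))
z,d=probe(o,y,.0865,.0735,f0,step=.0015); print(z,d,arm.current_t())
if z<.0736:
    z,d=probe(o,y,z,.0670,f0,step=.0005,thr=3.); print(z,d,arm.current_t(),arm.current_ee_pos()[2]-GZ)
E
```

```text
0.0735 [-0.19 -0.96 -0.78 -0.    0.01  0.01] 17.3583
0.06949999999999999 [-2.65  0.9  10.    0.15  0.47  0.05] 19.4917 0.06997473134381926
```

View pics/p_side.png

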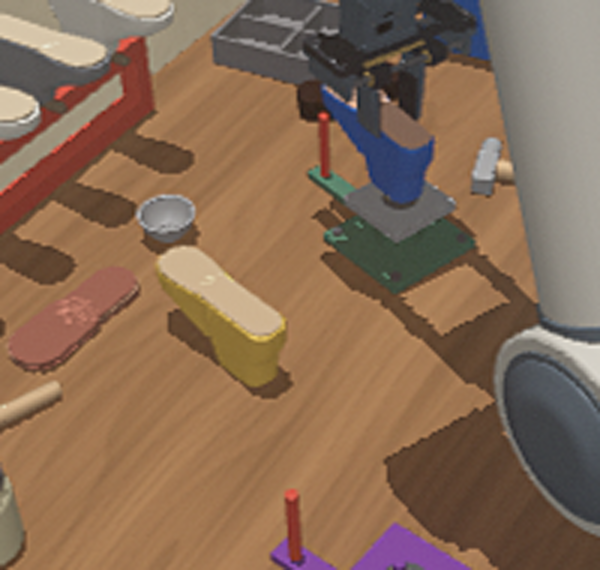

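View pics/p_scene.png

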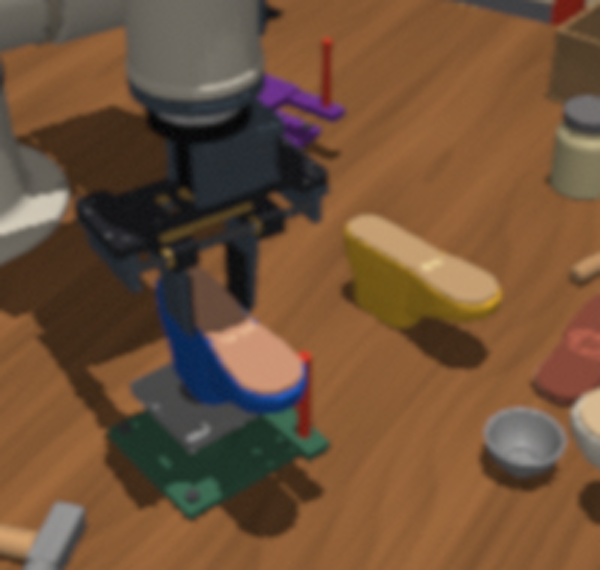

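It is down on the plate at z = 0.0700, stopped at 10 N and well under 30. The pictures show the last on the head with its toe just clear of the post. I'll ease off and turn it about the pin toward the post, stopping at light contact.

```bash
python3 - <<'E'
from probe import *
np.set_printoptions(precision=2,suppress=True)
o=[.479,-.156,.0700]; y=-25.0
arm.move_l(last_to_tcp(o,y),down(y),feed=.02); arm.sleep(.1)
f1=F(4); print("eased",f1-np.load("f0.npy"))
while y<-16:
    y+=1.0 if y<-21.5 else .4
    arm.move_l(last_to_tcp(o,y),down(y),feed=.02); 
    arm.sleep(.04); d=F(2)-f1; j=rz(-y)@d[:3]; print(round(y,1),j,d[5],arm.current_t())
    if j[1]<-1.8 or abs(d[5])>.18: break
for n in ("side","scene","wrist"): cv2.imwrite(f"pics/r_{n}.png",arm.snapshot(n)[:,:,::-1])
E
```

```text
eased [-0.85  0.15  3.34 -0.02  0.1   0.01]
-24.0 [ 1.32 -0.54 -1.06] 0.03872764113032693 20.1833
-23.0 [ 1.77 -0.54 -1.25] -0.003424798905564095 20.4917
-22.0 [ 1.37  0.58 -1.73] -0.027150748616142223 20.8
-21.0 [ 1.73  0.32 -0.97] 0.00858854138160882 21.1083
-20.6 [ 1.12 -0.05 -1.45] 0.0021807729474410953 21.4167
-20.2 [ 1.17  0.08 -1.75] -0.01828885260540844 21.725
-19.8 [ 1.85  0.47 -1.41] -0.00578179879721011 22.0333
-19.4 [ 2.44 -0.48 -1.13] -0.08859883915102967 22.3417
-19.0 [ 2.57 -5.39 -2.13] -0.37669599960892686 22.65
```

View pics/r_wrist.png

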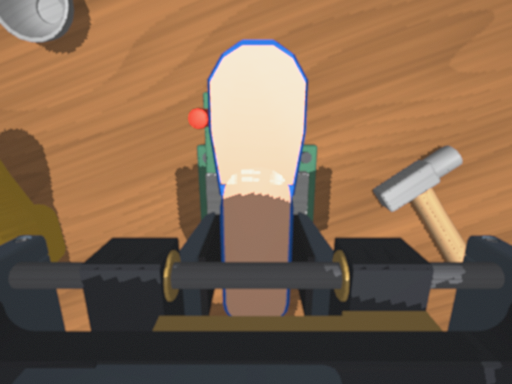

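The post contact shows at yaw ≈ -19.3°, against -19.6° predicted from the pin's place, with the wrist view showing the post at (198,118) touching the forepart. I'm easing to a light touch, releasing, and lifting clear.

```bash
python3 - <<'E'
from probe import *
np.set_printoptions(precision=2,suppress=True)
o=[.479,-.156,.0700]; y=-19.2; f0=np.load("f0.npy")
arm.move_l(last_to_tcp(o,y),down(y),feed=.02); arm.sleep(.1); d=F(3)-f0; print(rz(-y)@d[:3],d[5])
arm.grip(.06); arm.sleep(.1); print(arm.current_width(),F(3))
arm.grip(.088); p=arm.current_ee_pos()
arm.move_l(p+[0,0,.07],feed=.1); print(arm.current_t(),F(2))
arm.move_l(p+rz(y)@[-.05,0,.14],feed=.2); arm.sleep(.1)
import pickle
pickle.dump(arm.get_calibration("wrist"),open("f.pkl","wb"))
for n in ("wrist","side","scene"): cv2.imwrite(f"pics/f_{n}.png",arm.snapshot(n)[:,:,::-1])
for n,b in(("side",(225,90,100,120)),("scene",(170,160,110,120))):
    x,yy,w,h=b; cv2.imwrite(f"pics/f_{n}c.png",cv2.resize(cv2.imread(f"pics/f_{n}.png")[yy:yy+h,x:x+w],None,fx=5,fy=5,interpolation=cv2.INTER_CUBIC))
print(arm.current_t())
E
```

```text
[ 1.19 -4.21  2.38] -0.2535428501006806
0.06005054119411411 [ 0.34 -0.66 -0.36  0.06  0.03  0.  ]
25.2 [ 0.12  0.14 -0.06  0.07 -0.01 -0.01]
26.05
```

View pics/f_wrist.png

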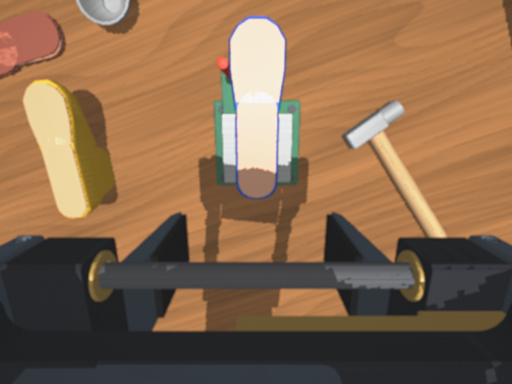

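View pics/f_sidec.png

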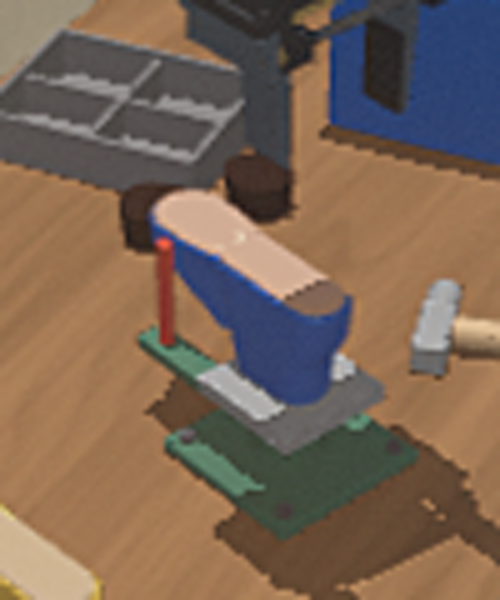

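View pics/f_scenec.png

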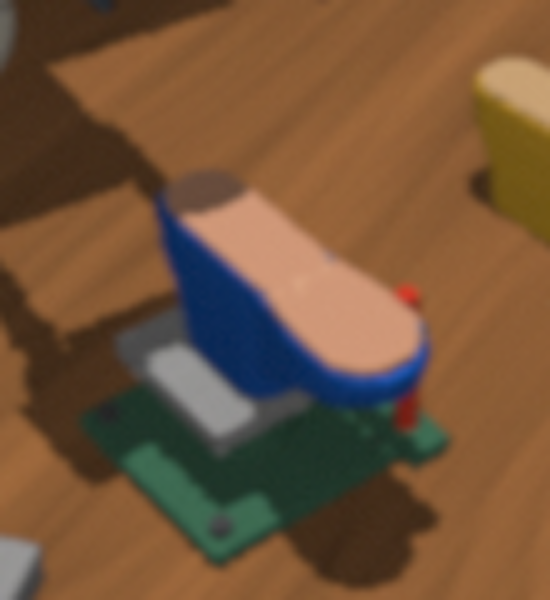

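```bash
python3 - <<'E'
import cv2
im=cv2.imread("pics/f_wrist.png")[10:100,200:310]
cv2.imwrite("pics/f_wc.png",cv2.resize(im,None,fx=7,fy=6.6,interpolation=cv2.INTER_CUBIC))
from h import *
import pickle
W=pickle.load(open("f.pkl","rb")); g=cv2.imread("pics/f_wrist.png").astype(int)
q=[]
for row in range(35,190,10):
    r=g[row]; m=(r[:,0]>r[:,2]-25)|(r.sum(1)>620); m[:226]=0;m[290:]=0
    if row>105: m[:235]=0; m[282:]=0
    i=np.where(m)[0]; a,b=plane(W,(i[0],row),.154),plane(W,(i[-1],row),.154); q.append((a+b)[:2]/2); print(row,i[0],i[-1],np.round((a+b)[:2]/2,4),round(np.linalg.norm(a-b),4))
E
```

```text
35 231 284 [ 0.584  -0.1941] 0.0506
45 229 285 [ 0.576  -0.1908] 0.0539
55 229 286 [ 0.5675 -0.1884] 0.0553
65 229 285 [ 0.5592 -0.185 ] 0.0549
75 229 284 [ 0.5508 -0.1815] 0.0544
85 226 283 [ 0.5427 -0.1766] 0.0568
95 226 281 [ 0.5341 -0.1725] 0.0554
105 226 289 [ 0.5237 -0.1732] 0.064
115 235 281 [ 0.5143 -0.1705] 0.0472
125 235 281 [ 0.5049 -0.1672] 0.0476
135 235 281 [ 0.4953 -0.1639] 0.048
145 235 281 [ 0.4855 -0.1605] 0.0485
155 235 281 [ 0.4755 -0.157 ] 0.049
165 235 281 [ 0.4653 -0.1535] 0.0495
175 235 281 [ 0.4549 -0.1499] 0.0499
185 235 277 [ 0.4451 -0.1442] 0.0461
```

View pics/f_wc.png

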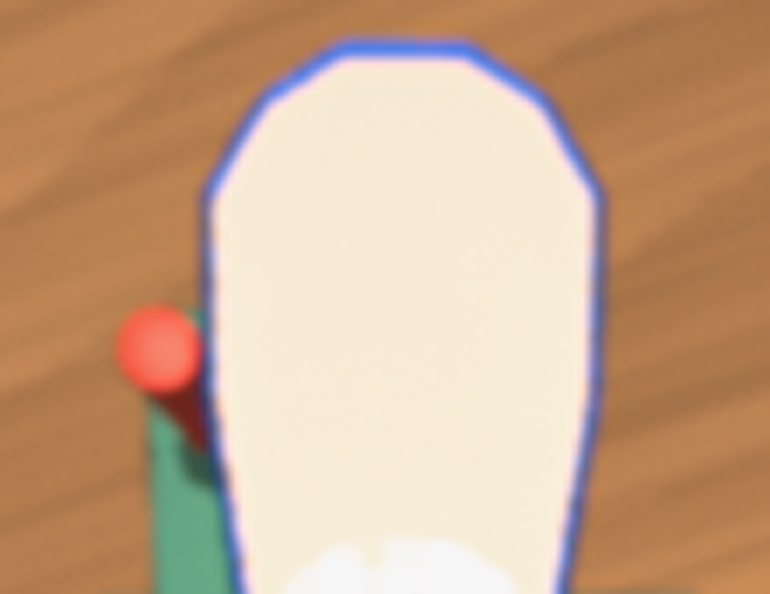

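The last is seated and close against the post, with the visible gap at most about 1 px (~1 mm), so contact isn't certain. There's time left, so I'll give the toe a gentle guarded nudge with closed fingers from the other side to be sure.

```bash
python3 - <<'E'
from probe import *
import pickle
np.set_printoptions(precision=2,suppress=True)
y=-19.3; R=rz(y); o=np.array([.479,-.156,.070]); P=lambda lx,ly,lz:o+R@[lx,ly,lz]
arm.grip(0.0); print(arm.current_width(),arm.current_t())
arm.move_to(P(.09,-.075,.14),down(y)); arm.move_l(P(.09,-.075,.060),feed=.12); arm.sleep(.2)
f0=F(5); ly=-.075; hit=None
arm.move_l(P(.09,-.050,.060),feed=.05); ly=-.050; arm.sleep(.1);print(R.T@(F(3)-f0)[:3])
while ly<-.034:
    ly+=.0005; arm.move_l(P(.09,ly,.060),feed=.02); j=R.T@(F(2)-f0)[:3]
    if j[1]<-.8: print(round(ly*1000,1),j)
    if j[1]<-3.5: break
print(ly,arm.current_t())
arm.move_l(P(.09,-.080,.060),feed=.05); arm.move_l(P(.06,-.080,.15),feed=.15)
arm.move_l(np.array(P(-.05,0,.046+.14)),feed=.2); arm.sleep(.1)
pickle.dump(arm.get_calibration("wrist"),open("f2.pkl","wb"))
for n in ("wrist","side","scene"): cv2.imwrite(f"pics/e_{n}.png",arm.snapshot(n)[:,:,::-1])
im=cv2.imread("pics/e_wrist.png")[10:100,200:310]
cv2.imwrite("pics/e_wc.png",cv2.resize(im,None,fx=7,fy=6.6,interpolation=cv2.INTER_CUBIC)); print(arm.current_t(),F(3))
E
```

```text
0.0008009352732241828 27.375
[-0.3   0.31 -0.17]
-0.03399999999999999 38.4
41.35 [-0.17 -0.19 -0.34  0.04  0.03 -0.05]
```

View pics/e_wc.png

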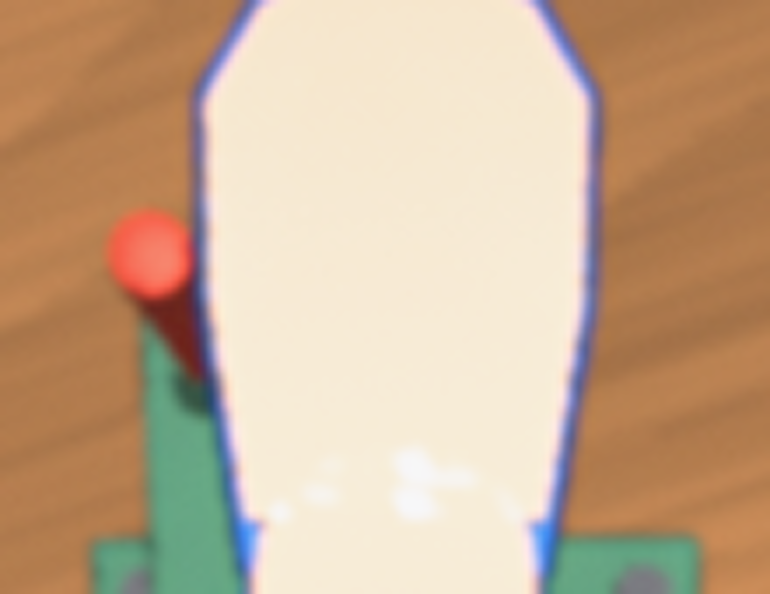

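View pics/e_scene.png

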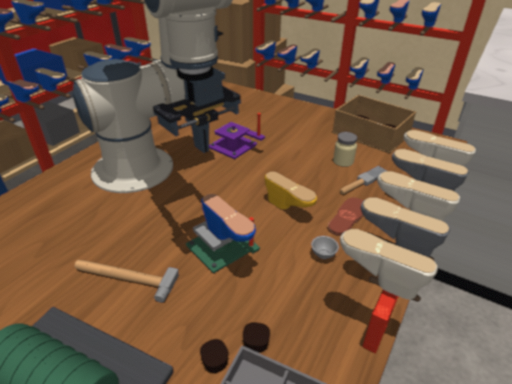

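View pics/e_side.png

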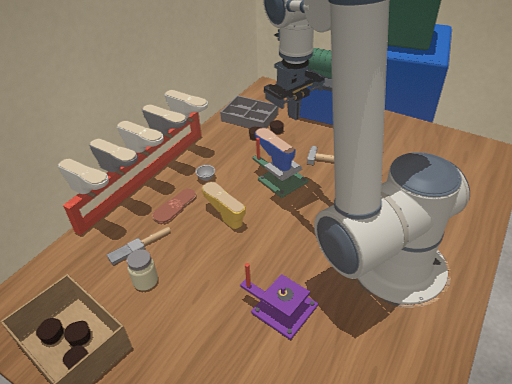

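The nudge stopped short: no contact by y = -34 mm, because the fingertip is thinner than I assumed. Everything is undisturbed. I'll repeat it, starting nearer and going further, with the same force guard.

```bash
python3 - <<'E'
from probe import *
import pickle
np.set_printoptions(precision=2,suppress=True)
y=-19.3; R=rz(y); o=np.array([.479,-.156,.070]); P=lambda lx,ly,lz:o+R@[lx,ly,lz]
arm.move_to(P(.092,-.07,.12),down(y)); arm.move_l(P(.092,-.060,.056),feed=.2); arm.sleep(.1)
f0=F(4); ly=-.0365
arm.move_l(P(.092,ly,.056),feed=.08)
while ly<-.021:
    ly+=.0006; arm.move_l(P(.092,ly,.056),feed=.03); j=R.T@(F(1)-f0)[:3]
    print(round(ly*1000,1),j)
    if j[1]<-3.0 or arm.current_t()>56: break
print(arm.current_t())
arm.move_l(P(.092,-.075,.056),feed=.1); arm.move_l(P(.03,-.080,.16),feed=.25)
arm.move_l(P(-.085,0,.186),feed=.25); arm.sleep(.1)
for n in ("wrist","side","scene"): cv2.imwrite(f"pics/h_{n}.png",arm.snapshot(n)[:,:,::-1])
im=cv2.imread("pics/h_wrist.png")[0:120,180:330]
cv2.imwrite("pics/h_wc.png",cv2.resize(im,None,fx=5,fy=5,interpolation=cv2.INTER_CUBIC)); print(arm.current_t())
for n,b in(("side",(225,90,100,120)),):
    x,yy,w,h=b; cv2.imwrite(f"pics/h_{n}c.png",cv2.resize(cv2.imread(f"pics/h_{n}.png")[yy:yy+h,x:x+w],None,fx=5,fy=5,interpolation=cv2.INTER_CUBIC))
E
```

```text
-35.9 [ 0.67  0.49 -0.06]
-35.3 [0.73 0.63 0.59]
-34.7 [ 0.08 -0.01  0.94]
-34.1 [0.87 0.07 0.33]
-33.5 [ 0.33  0.55 -0.42]
-32.9 [ 1.24  1.39 -0.87]
-32.3 [ 1.06 -0.09  0.02]
-31.7 [ 0.79 -0.03  0.57]
-31.1 [ 0.7  -0.16 -0.07]
-30.5 [ 1.04  0.33 -0.09]
-29.9 [ 2.17 -0.62  0.59]
-29.3 [ 1.4   0.71 -0.67]
-28.7 [ 1.    0.6  -0.07]
-28.1 [-0.78  0.38 -0.43]
-27.5 [ 1.33  0.13 -1.  ]
-26.9 [ 0.33  0.77 -0.35]
-26.3 [ 0.74 -0.51  0.49]
-25.7 [-0.32 -0.04 -0.19]
-25.1 [ 1.22 -0.74 -0.36]
-24.5 [ 1.12 -0.05 -0.89]
-23.9 [ 0.27  0.38 -0.21]
-23.3 [ 1.27 -0.21 -0.75]
-22.7 [ 0.44  0.53 -0.74]
-22.1 [-0.01  0.17  0.5 ]
-21.5 [0.7  0.11 0.52]
-20.9 [ 0.65 -0.16 -0.48]
49.8667
52.1583
```

View pics/h_wrist.png

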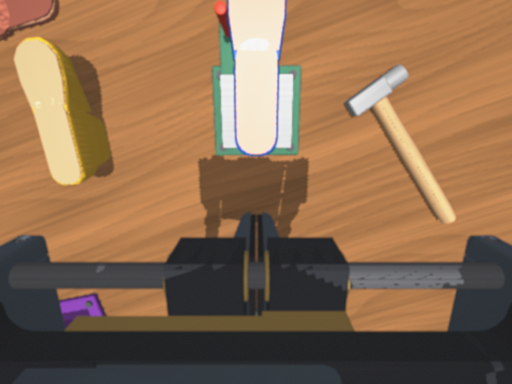

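View pics/h_sidec.png

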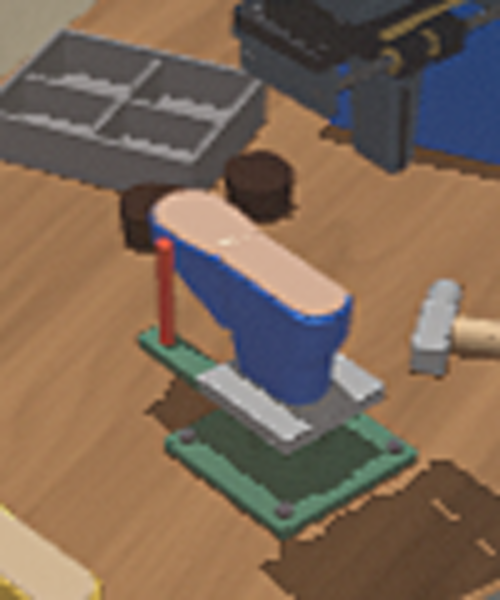

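```bash
python3 - <<'E'
from h import *
np.set_printoptions(precision=4,suppress=True)
y=-19.3; R=rz(y); o=np.array([.479,-.156,.070])
p=arm.current_ee_pos(); print(R.T@(p-o),arm.current_width(),arm.current_t())
# tip in wrist image
c=arm.get_calibration("wrist"); print("tcp px",proj(c,p),"post",proj(c,[.5727,-.1535,.152]))
for n in C: print(n,"tcp",proj(C[n],p))
for d in (f"pics/h_{n}.png" for n in("scene","side")):
    n=d[7:-4]; a=cv2.imread(d).astype(int); b=cv2.imread(f"pics/f_{n}.png").astype(int)
    bx=(225,90,100,120) if n=="side" else (170,180,110,100)
    x,yy,w,h=bx; e=np.abs(a-b).sum(2)[yy:yy+h,x:x+w]; cv2.imwrite(f"pics/d_{n}.png",cv2.resize(np.clip(e,0,255).astype(np.uint8),None,fx=5,fy=5,interpolation=cv2.INTER_NEAREST))
    A=cv2.resize(cv2.imread(d)[yy:yy+h,x:x+w],None,fx=3.5,fy=4); B=cv2.resize(cv2.imread(f"pics/f_{n}.png")[yy:yy+h,x:x+w],None,fx=3.5,fy=4)
    cv2.imwrite(f"pics/ab_{n}.png",np.hstack([B,A]))
E
```

```text
[-0.0845 -0.0004  0.1855] 0.0006459450725955528 52.1583
tcp px [256.0015 217.8268] post [219.9205   7.073 ]
scene tcp [195.0912 155.045 ]
side tcp [300.0343 130.756 ]
```

View pics/ab_scene.png

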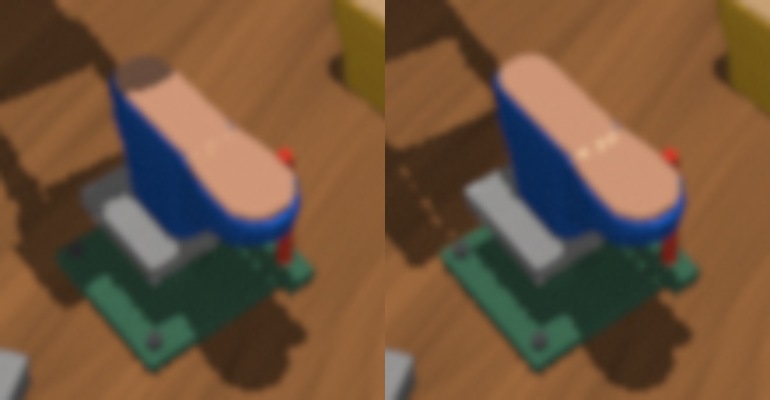

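View pics/d_side.png

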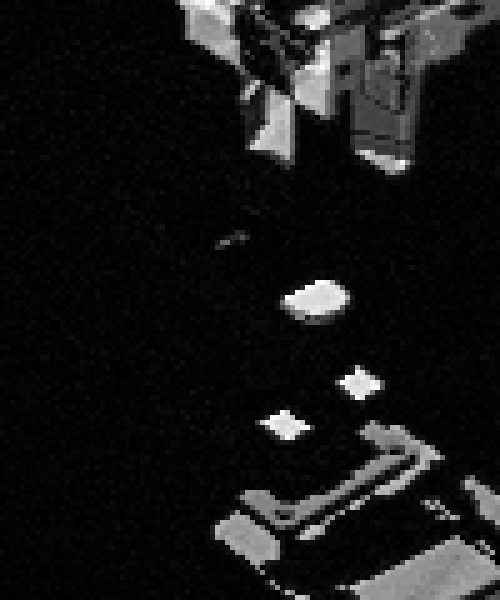

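The image difference shows the last hasn't moved since release. But the nudge should have met the forepart's side at about y = -37 mm and felt nothing, which contradicts the geometry. I'll make one short diagnostic approach with pose readings and pictures. About 20 s remain and I'll use no more than 8.

```bash
python3 - <<'E'
from probe import *
np.set_printoptions(precision=4,suppress=True)
y=-19.3; R=rz(y); o=np.array([.479,-.156,.070]); P=lambda lx,ly,lz:o+R@[lx,ly,lz]
arm.move_to(P(.092,-.065,.12),down(y)); arm.move_l(P(.092,-.055,.062),feed=.2)
arm.sleep(.05); f0=F(3)
for ly in (-.046,-.042,-.040,-.039,-.038,-.037,-.036):
    arm.move_l(P(.092,ly,.062),feed=.05); j=R.T@(F(2)-f0)[:3]; print(ly,R.T@(arm.current_ee_pos()-o),j)
    if j[1]<-2.5: break
for n in ("side","scene","wrist"): cv2.imwrite(f"pics/k_{n}.png",arm.snapshot(n)[:,:,::-1])
print(arm.current_t())
for n,b in(("side",(225,80,100,120)),("scene",(180,160,110,120))):
    x,yy,w,h=b; cv2.imwrite(f"pics/k_{n}c.png",cv2.resize(cv2.imread(f"pics/k_{n}.png")[yy:yy+h,x:x+w],None,fx=5,fy=5,interpolation=cv2.INTER_CUBIC))
E
```

```text
-0.046 [ 0.0922 -0.0457  0.0625] [-0.2659  0.3607 -0.2284]
-0.042 [ 0.092  -0.0419  0.062 ] [-0.3348  0.6163 -0.6761]
-0.04 [ 0.092 -0.04   0.062] [-0.9377  0.8004 -0.7565]
-0.039 [ 0.092 -0.039  0.062] [-0.753  -0.3198 -0.9258]
-0.038 [ 0.092 -0.038  0.062] [-0.1721  0.5349 -1.0622]
-0.037 [ 0.092 -0.037  0.062] [-0.3442  1.2147 -0.2506]
-0.036 [ 0.092  -0.0359  0.062 ] [-0.7275  0.1736 -1.0812]
55.5917
```

View pics/k_scenec.png

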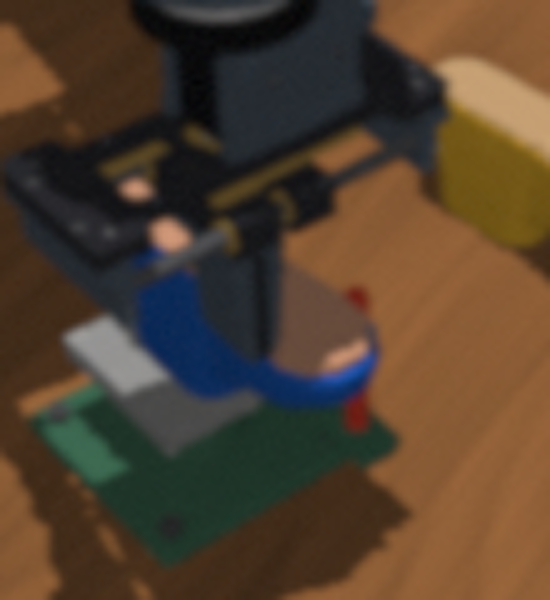

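View pics/k_wrist.png

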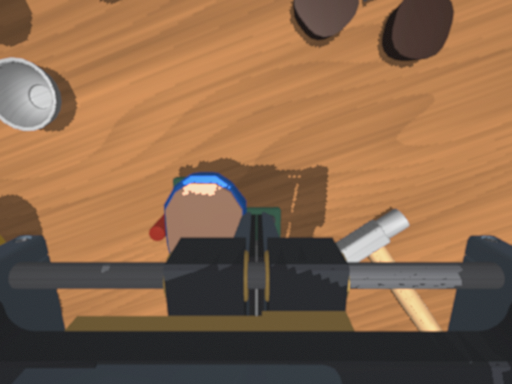

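The finger is visibly right beside the toe, pose as commanded, and still no force registers, so I can't explain this and won't push further. I'm withdrawing the same way, doing a final check, then handing in.

```bash
python3 - <<'E'
from probe import *
y=-19.3; R=rz(y); o=np.array([.479,-.156,.070]); P=lambda lx,ly,lz:o+R@[lx,ly,lz]
arm.move_l(P(.092,-.075,.062),feed=.1); arm.move_l(P(.03,-.080,.16),feed=.25)
arm.move_l(P(-.085,0,.186),feed=.25); arm.sleep(.1)
for n in ("side","scene","wrist"): cv2.imwrite(f"pics/l_{n}.png",arm.snapshot(n)[:,:,::-1])
for n,(x,yy,w,h) in dict(side=(240,115,70,95),scene=(185,190,80,85),wrist=(200,0,110,150)).items():
    a=cv2.imread(f"pics/l_{n}.png").astype(int);b=cv2.imread(f"pics/h_{n}.png").astype(int)
    e=np.abs(a-b).sum(2)[yy:yy+h,x:x+w]; print(n,e.max(),(e>60).sum())
a=cv2.imread("pics/l_side.png");b=cv2.imread("pics/l_scene.png"); cv2.imwrite("pics/l_ab.png",np.hstack([cv2.resize(a[115:215,235:315],None,fx=4.5,fy=4.5),cv2.resize(b[185:285,180:265],None,fx=4.5,fy=4.5)]))
print(arm.current_t())
E
```

```text
side 138 1
scene 42 0
wrist 110 16
57.7167
```

View pics/l_ab.png

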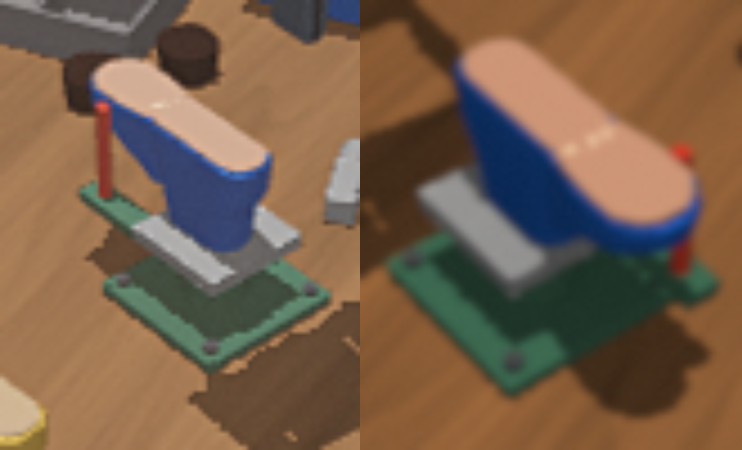

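The last is unmoved, flat on the plate with its toe at the post, and the gripper is clear of everything. Handing in.

```bash
python3 -c "
from rig import arm
arm.sign_off(); print(arm.current_t())"
```

```text
the job is handed in; nothing more can be done
the job is handed in; nothing more can be done
```

The blue last is on the green jack, sole up and fully down on the head plate, with its toe at the red post. I let go and handed the job in after about 58 s of the 72.

- **Seating:** I measured the pin at about 7 mm from the plate centre. The hole dropped over it on the first guarded descent, so no search was needed. The underside met the plate at z = 0.070 m, and the descent stopped at 10 N.
- **Toe against the post:** I turned the last about the pin and felt the post at a yaw of about -19.3°, where -19.6° was predicted, peaking at about 5 N. I let go while it pressed on the post with about 4 N.
- **Last checks:** The pictures show the last flat on the plate and unmoved since release. The toe is at the post with no more than about 1 px (1 mm) of visible gap. The yellow last and the other things in view look undisturbed.
- **One check failed:** I tried three times to nudge the toe with closed fingers to confirm it touches the post. No force registered, even where the fingers should have met the toe's side. The last did not move, and I can't explain the missing contact. That the toe touches the post therefore rests on the force felt before release and on the pictures.

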